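# Sweep the loose nuts and shaft key into the catch pan

### The job

With closed fingers, sweep the two loose hex nuts and the steel shaft key along the green shelf and off its open end into the steel catch pan tucked under it. Do not pick anything up, let nothing drop beside the pan, and leave the nozzle, bumper, cone, pulley and everything else where it stands.

Things in the scene. Friction and masses are not known exactly. Their poses are not given: they have to be found in the camera images.
- shelf: Low riser shelf of green-painted steel, fixed to the bench, 350 mm deep (its x) and 400 mm long (its y). Origin on the bench: the flat top is 75 mm above it and runs from x = -140 to +210 mm and y = -200 to +200 mm. The two long edges (x = -140 and x = +210) have 3 mm lips standing 12 mm above the top; the two short ends (y = -200 and y = +200) are open and flush. The folded sheet is 15 mm thick at the edges, with free space below the ends.
- pan: Open-topped steel catch pan, 260 (its x) x 130 (its y) x 50 mm high, walls 4 mm, fixed on the bench; origin at the centre of its underside. Its long side runs along one short end of the shelf, either y = +200 or y = -200 mm, tucked 12 mm under that end, its centre at shelf x = 0, so that what drops off the end between shelf x = -125 and +125 mm falls into it. The rim is 10 mm below the underside of the shelf sheet.
- case: Shut grey and black fastener case, 260 x 130 mm and 49 mm high, fixed, at the shelf's other short end. Not a place for parts.
- nut_a: Loose steel hex nut, 30 mm across the flats, 35 mm across the corners, 16 mm high, about 64 g, lying flat on the shelf. Origin at its centre, 8 mm above the shelf top.
- nut_b: The second nut, the same as nut_a.
- key: Loose steel shaft key: a plain bar 50 mm long (its x), 12 mm wide (its y), 8 mm high, about 38 g, lying flat on the shelf at any angle. Origin at its centre, 4 mm above the shelf top. Two of the three loose parts start in the strip of the shelf near its x = -80 mm, some 100 mm or more apart, the third near its x = +70 mm; which is where varies. Between these strips, near x = -5 mm, stand nozzle and bumper; both strips are clear from end to end apart from the loose parts.
- nozzle: Brass feeder nozzle standing on the shelf, 50 mm tall, hexagonal foot 34 mm across, loose. Origin under its foot. To be left alone.
- bumper: Rubber bumper, a 40 mm round buffer between steel discs with a stud on top, 46 mm tall, loose, standing on the shelf. Origin under it. To be left alone.
- cone: Cracked white spreader cone, 80 mm across the foot, 48 mm tall, loose, towards the shelf's far edge (near its x = +160 mm). Origin under it. To be left alone.
- pulley: Dark cast-iron belt pulley lying flat, 76 mm across, 30 mm tall, loose, towards the shelf's far edge (near its x = +160 mm). Origin under it. To be left alone.
- spanner: Steel spanner lying on the bench, right of the shelf and nearer the robot, loose. To be left alone.
- grease_tin: Black tin with a steel lid, 80 mm across, 70 mm tall, loose on the bench at the right. To be left alone.
- spray_can: Spray can, 56 mm across, 150 mm tall, loose, standing on the bench at the left. To be left alone.

How it is judged (in metres and radians):
At the end, for the whole second after the job is handed in: Both nuts and the key lie at rest inside the catch pan: centres within its walls and lower than 45 mm above the bench (rim at 50 mm) (x of nut_a in the frame of pan between -0.126 and 0.126 m and y of nut_a in the frame of pan between -0.061 and 0.061 m and height (world z) of each of nut_a, nut_b, key below 0.045 m and linear speed of each of nut_a, nut_b, key below 0.03 m/s and x of nut_b in the frame of pan between -0.126 and 0.126 m and y of nut_b in the frame of pan between -0.061 and 0.061 m and x of key in the frame of pan between -0.126 and 0.126 m and y of key in the frame of pan between -0.061 and 0.061 m); the robot touches nothing.
It fails at once if a nut or the key is picked up off the shelf instead of being swept (its centre rises more than about 15 mm above lying flat for a nut, 25 mm for the key) (height (world z) of any of nut_a, nut_b above 0.098 m or height (world z) of key above 0.104 m).
It fails at once if a nut or the key falls beside the pan, onto the bench, the case or the floor ((height (world z) of nut_a below 0.06 m and not (x of nut_a in the frame of pan between -0.132 and 0.132 m and y of nut_a in the frame of pan between -0.067 and 0.067 m)) or (height (world z) of nut_b below 0.06 m and not (x of nut_b in the frame of pan between -0.132 and 0.132 m and y of nut_b in the frame of pan between -0.067 and 0.067 m)) or (height (world z) of key below 0.06 m and not (x of key in the frame of pan between -0.132 and 0.132 m and y of key in the frame of pan between -0.067 and 0.067 m))).
It fails at once if something that should stay where it is (nozzle, bumper, cone, pulley, spanner, grease tin, spray can) is shifted by more than 12 mm or knocked over (distance of any of nozzle, bumper, cone, pulley, spanner, grease_tin, spray_can from where it was at the start of the episode above 0.012 m).
It also fails if it takes over 64 s, if anything falls off the work surface, if the arm or the gripper's body presses on something with over 40 N, if the wrist force passes 120 N, or if a joint passes its speed limit or range.

### The arm

A 6-joint arm with a two-finger parallel gripper is mounted at the origin on the work surface. World frame = base frame: x ahead of the robot, y to its left, z up, the work surface at z = 0. Lengths are in mm, angles in rad, forces in N, time in s.
With the tool pointing down it reaches from about 375 to 750 mm from the base axis. Payload 9 kg.
Tool frame: the origin (TCP) lies at the very end of the fingers, on their centre line; the grasp point (between the pads) lies 19 mm behind it; z points along the fingers, y is the direction in which the jaws open and shut (so a half turn about z gives the same grasp; the last joint's range is limited). The gripper opens to 85 mm and grips with 20 to 120 N. Pads are 22 mm wide; open, the fingers measure 114 mm over their backs; the gripper's body (76 mm by 85 mm) begins 54 mm behind the grasp point. The pads swing forward as they close: fully open they stand 13 mm farther back than shut.
Start: joints at [0.884, 0.104, 0.097, 1.564, 0, 1.353], TCP at [271.099, 535.296, 231.331] pointing down, gripper open.
Joint ranges: [-2.99, 2.99], [-0.84, 1.86], [-1.1, 1.16], [-1.84, 2.11], [-1.51, 1.56], [-3.14, 3.14]. Speed limits (rad/s): [2.22, 2.22, 2.57, 3.14, 3.14, 3.14].

### API

Orientations are given as a unit quaternion [w, x, y, z].
In Python, from workcell import * gives the robot as it stands.
- The arm moves only by the tool arm_command, never from a script. Its argument "targets" is a list of rows, each an object with "delta_rot": the turn, a rotation vector about the tool's x, y, z in rad, a list of three; "offset": the shift along the tool's x, y, z in m, a list of three; "jaw": the gripper's target within -1 to 1 (fully open at 1, half-way at 0, shut at -1). A call has 1 to 20 rows; each row is the pose to reach, as a shift and turn from the pose commanded when the call began, along the tool's axes at that moment; what a row does not reach only later rows make up. A row lasts 1/10 s, in which the tool goes at most 50 mm and 8.59 degrees, less where a joint would pass 70% of its speed; a pose out of reach is approached as far as the arm can. A call with a gripper value outside its range is refused whole. The fingers move at their own pace and stop on an object; "force" is the grip in N (left out, the last holds). Time passes only in rows, so rows that repeat a pose let the fingers close. It gives the time, the measured TCP pose, the force and the opening at its end, in the units of the state.
- state(): the state, without advancing time (a new reading comes with each control period).
- read_camera(name): name is "scene" or "top" or "wrist"; returns a dict with "img" (420x560x3 uint8, blue, green, red), "vertical_fov" (degrees; the focal length in pixels is half the picture's height over the tangent of half this angle, whatever the lens; pixels are square), "cx", "cy" (the principal point, pixels), "k1" (the pictures are not rectified: a ray, as slopes to the right and down, at radius r is drawn at 1 + k1 r^2 times it, then the intrinsics apply), "world_from_camera" (4x4, takes a point from camera to world coordinates). Camera axes: x right, y up, looking along -z (the intrinsics and any distortion apply to the point x, -y, -z); pixel columns grow to the right and rows downward; lengths in mm; the calibration is good to about 2 mm. A picture is of the moment at which its call begins. There is no depth.
- close_job(): hands the job in, once; it reports no verdict.
The state is a dict: "time": time; "joint_pos": joint angles; "joint_vel": joint speeds; "effort": joint torques, N m; "position": TCP position; "eef_rot": TCP orientation; "wrist_force": force on the tool from outside, world axes, zero at the start; "moment": the same for the moment, N m; "finger_gap": opening from 0.0 (shut) to 1.0 (fully open).
Only numpy, scipy, OpenCV 4.12 (cv2) and the standard library are available. Lean on these libraries where they do the work, as an engineer would, in place of code of your own. Each camera call takes 0.05 s, during which the arm holds its last target.

## Working session

There is one attempt and no reset: what is moved stays moved. The work goes in short steps, Python scripts to look and compute and a tool call to move; the robot and the scene stay as the last step left them, time stands still between calls to the robot, and variables do not carry over. Pictures are saved under pics/ and viewed, and the job is handed in when it is done.

Besides the shell and the picture viewer there is one more tool, called after "Emit:" by a JSON object that holds its "name" and its "arguments", one argument or row to a line. arm_command: Moves the arm, as the interface text tells. Its arguments: {"type":"object","properties":{"targets":{"type":"array"},"force":{"type":"number"}},"required":["targets"]}

```bash
ls; mkdir -p pics; python3 - <<'E'
from workcell import *
import cv2,json
s=state(); print(s)
for n in("scene","top","wrist"):
    r=read_camera(n); cv2.imwrite(f"pics/{n}0.png",r["img"])
    print(n,r["vertical_fov"],r["cx"],r["cy"],r["k1"],r["world_from_camera"])
    import pickle; pickle.dump(r,open(f"{n}0.pkl","wb"))
E
```

```text
pics
{'time': 0.0, 'joint_pos': array([8.84267371e-01, 1.04698640e-01, 9.65063746e-02, 1.56386805e+00,
       1.17334898e-05, 1.35313110e+00]), 'joint_vel': array([-0.00170428, -0.00097941, -0.0005985 , -0.00178426, -0.00115848,
        0.00084796]), 'effort': array([-1.92514373e-03, -5.56941605e+01,  5.03640962e+01,  1.73283467e-02,
       -2.95890541e-04,  4.29243670e-06]), 'position': array([270.89634099, 535.02432863, 230.54311302]), 'eef_rot': array([-2.81366016e-04,  2.32290387e-01,  9.72646275e-01, -5.65937104e-04]), 'wrist_force': array([-0.17262153,  0.17634714,  0.03171242]), 'moment': array([ 0.02694665, -0.01081603, -0.04670013]), 'finger_gap': 1.0010522948015093}
scene 45.36312985554911 279.20133183580117 208.9595764465527 0.010839781849759823 [[ 8.28874612e-01 -3.87795065e-01  4.03214415e-01  1.11156675e+03]
 [ 5.59100449e-01  5.99126853e-01 -5.73108804e-01 -8.24237288e+02]
 [-1.93278175e-02  7.00472699e-01  7.13417433e-01  1.09618716e+03]
 [ 0.00000000e+00  0.00000000e+00  0.00000000e+00  1.00000000e+00]]
top 45.401366555757264 272.7457096528397 221.43239967897375 -0.06027813629577479 [[ 2.36857981e-03  9.97044483e-01 -7.67899016e-02  3.71260337e+02]
 [-9.99965971e-01  2.96833193e-03  7.69710271e-03 -2.79828893e-01]
 [ 7.90229171e-03  7.67690573e-02  9.97017585e-01  1.83910949e+03]
 [ 0.00000000e+00  0.00000000e+00  0.00000000e+00  1.00000000e+00]]
wrist 66.82503847916365 283.05533381493257 207.88059174741008 -0.03188702026102469 [[ 4.52153356e-01 -8.59791301e-01 -2.37310473e-01  2.10283446e+02]
 [ 8.91938035e-01  4.35267098e-01  1.22429960e-01  5.66766286e+02]
 [-1.97077366e-03 -2.67023354e-01  9.63688043e-01  3.74600425e+02]
 [ 0.00000000e+00  0.00000000e+00  0.00000000e+00  1.00000000e+00]]
```

View pics/top0.png

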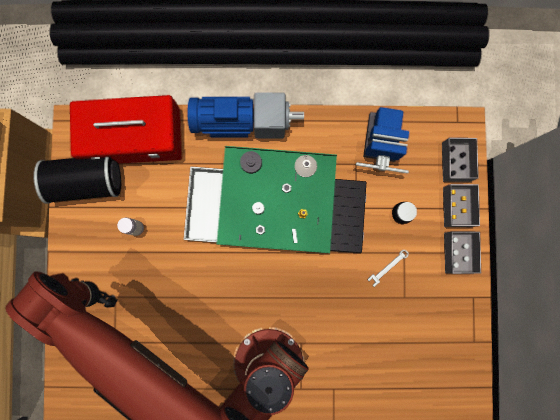

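View pics/scene0.png

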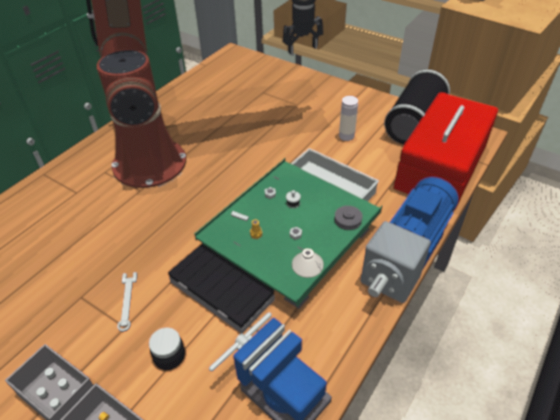

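The top view shows the white pan at left (+y), x px 186–220. The near strip has a nut at (260,230) and the key at (295,236), and the far strip has a nut at (286,188). The bumper is at (258,208), nozzle (303,213), pulley (251,161), cone (306,166). Next I measure.

```bash
cat > h.py <<'E'
import numpy as np,cv2,pickle
def ray(r,uv):
    f=210/np.tan(np.radians(r["vertical_fov"]/2))
    K=np.array([[f,0,r["cx"]],[0,f,r["cy"]],[0,0,1.]])
    p=cv2.undistortPoints(np.array(uv,float).reshape(-1,1,2),K,np.array([r["k1"],0,0,0.]))[:,0]
    T=np.array(r["world_from_camera"]); d=np.c_[p[:,0],-p[:,1],-np.ones(len(p))]@T[:3,:3].T
    return T[:3,3],d
def plane(r,uv,z):
    o,d=ray(r,uv); return (o+d*((z-o[2])/d[:,2])[:,None])
def meas(r):
    hsv=cv2.cvtColor(r["img"],cv2.COLOR_BGR2HSV)
    g=cv2.inRange(hsv,(60,100,20),(95,255,255))
    return hsv,g
E
python3 - <<'E'
from h import *
r=pickle.load(open("top0.pkl","rb")); hsv,g=meas(r)
m=g.copy(); m[:120]=0;m[270:]=0;m[:,:170]=0;m[:,400:]=0
c=max(cv2.findContours(m,cv2.RETR_EXTERNAL,cv2.CHAIN_APPROX_NONE)[0],key=cv2.contourArea)
h=cv2.convexHull(c)
P=plane(r,h[:,0,:],75)
rc=cv2.minAreaRect(P[:,:2].astype(np.float32)); print(rc,cv2.boxPoints(rc))
# blobs inside hull, not green
mm=np.zeros_like(m); cv2.fillPoly(mm,[h],255); mm=cv2.erode(mm,np.ones((5,5)))
b=cv2.bitwise_and(mm,255-g)
for c in cv2.findContours(b,cv2.RETR_EXTERNAL,cv2.CHAIN_APPROX_NONE)[0]:
    if cv2.contourArea(c)<8: continue
    (cx,cy),sz,a=cv2.minAreaRect(c); M=cv2.moments(c); u=(M['m10']/M['m00'],M['m01']/M['m00'])
    print(np.round(u,1),np.round(sz,1),round(a),cv2.contourArea(c),plane(r,[u],85)[0].round(0))
im=cv2.resize(r["img"][135:265,175:380],None,fx=3.9,fy=3.9,interpolation=cv2.INTER_CUBIC); cv2.imwrite("pics/crop0.png",im)
E
```

```text
((587.6043701171875, -28.454559326171875), (397.911376953125, 351.5096740722656), 85.68800354003906) [[ 397.38803 -213.63252]
 [ 747.9027  -240.06166]
 [ 777.8207   156.7234 ]
 [ 427.30603  183.15254]]
[294.4 235.3] [14.3  4.2] 83 45.0 [458. -90.  85.]
[259.9 229.2] [9. 9.] 90 59.0 [479.  31.  85.]
[302.5 213.1] [9. 9.] 90 64.0 [ 536. -118.   85.]
[257.9 207.7] [12.1 11.6] 63 108.0 [555.  39.  85.]
[286.3 187.5] [9. 9.] 90 62.0 [627. -61.  85.]
[305.2 165.8] [24.3 23.1] 85 385.5 [ 704. -128.   85.]
[250.5 161.6] [21.2 21.2] 45 357.0 [718.  66.  85.]
```

View pics/crop0.png

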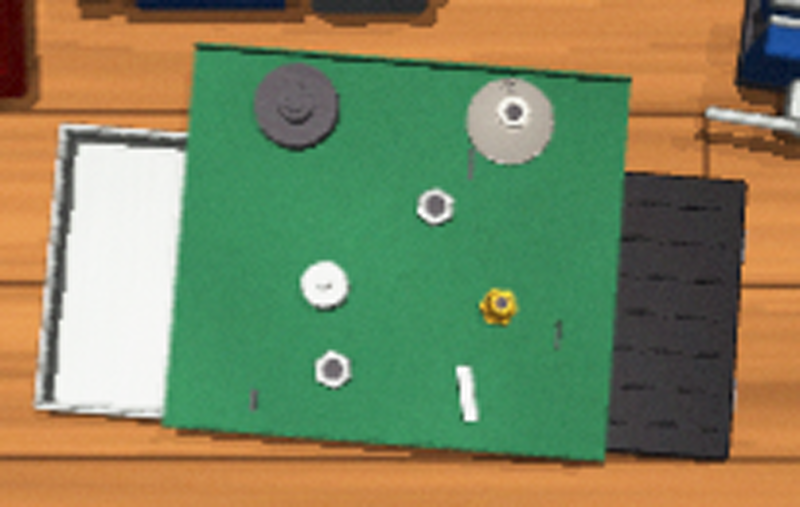

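View pics/wrist0.png

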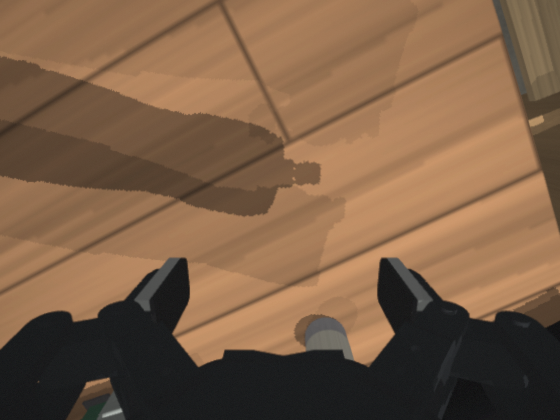

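```bash
cat >> h.py <<'E'
XD=np.array([0.9972,-0.0752]);YD=np.array([0.0752,0.9972]);O=np.array([552.7,-25.8])
def sh(p): d=np.array(p)[...,:2]-O; return np.stack([d@XD,d@YD],-1)
def w(x,y): return O+x*XD+y*YD
E
python3 - <<'E'
from h import *
r=pickle.load(open("top0.pkl","rb"))
for n,u,z in [("key",(294.4,235.3),83),("nutA",(259.9,229.2),91),("nozzle",(302.5,213.1),100),("bump",(257.9,207.7),119),("nutB",(286.3,187.5),91),("cone",(305.2,165.8),90),("pulley",(250.5,161.6),105)]:
    p=plane(r,[u],z)[0]; print(n,p.round(),sh(p).round())
print("pan",[ (plane(r,[u],50)[0].round(),sh(plane(r,[u],50)[0]).round()) for u in[(191,167.5),(185,239.5)]])
# other view check: scene
s=pickle.load(open("scene0.pkl","rb"))
hsv,g=meas(s); m=g.copy(); m[:150]=0;m[305:]=0;m[:,:185]=0
c=max(cv2.findContours(m,cv2.RETR_EXTERNAL,cv2.CHAIN_APPROX_NONE)[0],key=cv2.contourArea);h=cv2.convexHull(c)
rc=cv2.minAreaRect(plane(s,h[:,0],75)[:,:2].astype(np.float32));print(rc)
mm=np.zeros_like(m); cv2.fillPoly(mm,[h],255); mm=cv2.erode(mm,np.ones((5,5)))
b=cv2.bitwise_and(mm,255-g)
for c in cv2.findContours(b,cv2.RETR_EXTERNAL,cv2.CHAIN_APPROX_NONE)[0]:
    if cv2.contourArea(c)<15: continue
    M=cv2.moments(c); u=(M['m10']/M['m00'],M['m01']/M['m00']);p=plane(s,[u],83)[0];print(np.round(u),cv2.contourArea(c),p.round(),sh(p).round())
q=np.array([270.9,535.0]); X=np.array([-.892,.452]);Y=np.array([.452,.892])
d=w(-82,20)-q; print("goal",w(-82,20),"offset",d@X,d@Y)
E
```

```text
key [458. -90.  83.] [-90. -71.]
nutA [479.  31.  91.] [-78.  51.]
nozzle [ 535. -117.  100.] [-11. -93.]
bump [551.  38. 119.] [-6. 63.]
nutB [626. -61.  91.] [ 75. -30.]
cone [ 703. -128.   90.] [158. -90.]
pulley [715.  65. 105.] [155. 102.]
pan [(array([703., 281.,  50.]), array([127., 318.])), (array([443., 299.,  50.]), array([-133.,  315.]))]
((587.7225952148438, -33.84300231933594), (401.0970764160156, 354.9326171875), 85.7187728881836)
[307. 263.] 759.5 [ 707. -132.   83.] [162. -94.]
[295. 232.] 142.0 [625. -60.  83.] [ 75. -29.]
[255. 229.] 217.5 [ 528. -110.   83.] [-18. -85.]
[239. 215.] 110.5 [459. -92.  83.] [-89. -73.]
[348. 217.] 572.0 [717.  67.  83.] [156. 105.]
[293. 199.] 235.0 [549.  45.  83.] [-9. 71.]
[270. 192.] 118.0 [477.  32.  83.] [-79.  52.]
goal [4.724336e+02 3.104000e-01] offset -421.4476704000001 -385.849936
```

Emit:
{"name": "arm_command", "arguments": {
  "targets": [
    {"offset": [-0.43, -0.399, 0], "delta_rot": [0, 0, 1.177], "jaw": -1},
    {"offset": [-0.43, -0.399, 0], "delta_rot": [0, 0, 1.177], "jaw": -1},
    {"offset": [-0.43, -0.399, 0], "delta_rot": [0, 0, 1.177], "jaw": -1},
    {"offset": [-0.43, -0.399, 0], "delta_rot": [0, 0, 1.177], "jaw": -1},
    {"offset": [-0.43, -0.399, 0], "delta_rot": [0, 0, 1.177], "jaw": -1},
    {"offset": [-0.43, -0.399, 0], "delta_rot": [0, 0, 1.177], "jaw": -1},
    {"offset": [-0.43, -0.399, 0], "delta_rot": [0, 0, 1.177], "jaw": -1},
    {"offset": [-0.43, -0.399, 0], "delta_rot": [0, 0, 1.177], "jaw": -1},
    {"offset": [-0.43, -0.399, 0], "delta_rot": [0, 0, 1.177], "jaw": -1},
    {"offset": [-0.43, -0.399, 0], "delta_rot": [0, 0, 1.177], "jaw": -1},
    {"offset": [-0.43, -0.399, 0], "delta_rot": [0, 0, 1.177], "jaw": -1},
    {"offset": [-0.43, -0.399, 0], "delta_rot": [0, 0, 1.177], "jaw": -1},
    {"offset": [-0.43, -0.399, 0], "delta_rot": [0, 0, 1.177], "jaw": -1},
    {"offset": [-0.43, -0.399, 0], "delta_rot": [0, 0, 1.177], "jaw": -1},
    {"offset": [-0.43, -0.399, 0], "delta_rot": [0, 0, 1.177], "jaw": -1},
    {"offset": [-0.43, -0.399, 0], "delta_rot": [0, 0, 1.177], "jaw": -1},
    {"offset": [-0.43, -0.399, 0.05], "delta_rot": [0, 0, 1.177], "jaw": -1},
    {"offset": [-0.43, -0.399, 0.1], "delta_rot": [0, 0, 1.177], "jaw": -1},
    {"offset": [-0.43, -0.399, 0.1], "delta_rot": [0, 0, 1.177], "jaw": -1}
  ]
}}

```text
time: 2.05
position: [469.9, -12.5, 124.6]
eef_rot: [-0.005, 0.733, 0.681, -0.003]
wrist_force: [-0.4, -0.3, 0.1]
finger_gap: 0.005
```

```bash
cat > look.py <<'E'
import sys
from workcell import *
from h import *
from scipy.spatial.transform import Rotation as R
s=state(); q=s["eef_rot"]; M=R.from_quat([q[1],q[2],q[3],q[0]]).as_matrix()
print("t",round(s["time"],2),"pos",s["position"].round(1),"shelf",sh(s["position"]).round(1),"ydir-err",np.round(M[:2,1]@YD,4),"zdir",M[:,2].round(3),"gap",round(s["finger_gap"],3),"F",s["wrist_force"].round(1))
for n in sys.argv[2:]:
    r=read_camera(n); pickle.dump(r,open(f"{n}{sys.argv[1]}.pkl","wb")); cv2.imwrite(f"pics/{n}{sys.argv[1]}.png",r["img"])
E
python3 look.py 1 wrist
```

```text
t 2.05 pos [469.9 -12.5 124.6] shelf [-83.6   7. ] ydir-err 0.002 zdir [-0.01   0.003 -1.   ] gap 0.005 F [-0.4 -0.3  0.1]
```

View pics/wrist1.png

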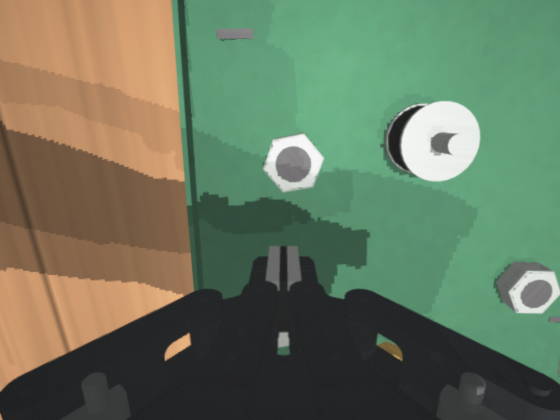

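The wrist view shows the nut ahead of the shut fingertips at (293,163), nearly centred, with a flat facing the fingers. The bumper at (440,140) is clear to the right. Checking that the arm has settled.

```bash
python3 - <<'E'
from h import *
r=pickle.load(open("wrist1.pkl","rb")); hsv,g=meas(r)
for b in cv2.findContours(255-g,cv2.RETR_EXTERNAL,cv2.CHAIN_APPROX_NONE)[0]:
    a=cv2.contourArea(b)
    if 1000<a<4000:
        M=cv2.moments(b);u=(M['m10']/M['m00'],M['m01']/M['m00']);p=plane(r,[u],90)[0];print(np.round(u),a,p,sh(p))
E
python3 look.py 2
```

```text
t 2.1 pos [472.  -13.3 129. ] shelf [-81.4   6.4] ydir-err 0.0018 zdir [-0.005  0.002 -1.   ] gap 0.001 F [0.3 0.5 1.2]
```

```bash
cat >> h.py <<'E'
def bright(r,z,box,lo=150):
    hsv=cv2.cvtColor(r["img"],cv2.COLOR_BGR2HSV); b=cv2.inRange(hsv,(0,0,lo),(180,60,255))
    m=np.zeros_like(b); x0,y0,x1,y1=box; m[y0:y1,x0:x1]=b[y0:y1,x0:x1]
    for c in cv2.findContours(m,cv2.RETR_EXTERNAL,cv2.CHAIN_APPROX_NONE)[0]:
        a=cv2.contourArea(c)
        if a>80:
            c=cv2.convexHull(c);M=cv2.moments(c);u=(M['m10']/M['m00'],M['m01']/M['m00']);p=plane(r,[u],z)[0]
            Q=sh(plane(r,c[:,0],z)); print("px",np.round(u),a,"shelf",sh(p).round(1),"ext",Q.min(0).round(),Q.max(0).round())
E
python3 - <<'E'
from h import *
from workcell import *
r=pickle.load(open("wrist1.pkl","rb")); bright(r,91,(200,60,400,240))
r=read_camera("wrist"); bright(r,91,(200,60,400,240))
E
python3 look.py 2
```

```text
px [293. 163.] 2517.0 shelf [-78.9  52.6] ext [-96.  36.] [-62.  69.]
px [289. 160.] 2416.0 shelf [-78.9  52.7] ext [-96.  36.] [-62.  68.]
px [397. 143.] 142.0 shelf [-18.   62.9] ext [-20.  51.] [-16.  74.]
t 2.15 pos [474.  -14.1 132.1] shelf [-79.3   5.7] ydir-err 0.0015 zdir [-0.001  0.    -1.   ] gap -0.001 F [0.1 0.5 1.1]
```

Emit:
{"name": "arm_command", "arguments": {
  "targets": [
    {"offset": [0, 0, 0.012], "delta_rot": [0, 0, 0], "jaw": -1},
    {"offset": [0, 0, 0.025], "delta_rot": [0, 0, 0], "jaw": -1},
    {"offset": [0, 0, 0.036], "delta_rot": [0, 0, 0], "jaw": -1},
    {"offset": [0, 0, 0.044], "delta_rot": [0, 0, 0], "jaw": -1},
    {"offset": [0, 0, 0.049], "delta_rot": [0, 0, 0], "jaw": -1},
    {"offset": [0.003, 0, 0.052], "delta_rot": [0, 0, 0], "jaw": -1},
    {"offset": [0.009, 0, 0.052], "delta_rot": [0, 0, 0], "jaw": -1},
    {"offset": [0.015, 0, 0.052], "delta_rot": [0, 0, 0], "jaw": -1},
    {"offset": [0.021, 0, 0.052], "delta_rot": [0, 0, 0], "jaw": -1},
    {"offset": [0.027, 0, 0.052], "delta_rot": [0, 0, 0], "jaw": -1},
    {"offset": [0.033, 0, 0.052], "delta_rot": [0, 0, 0], "jaw": -1},
    {"offset": [0.039, 0, 0.052], "delta_rot": [0, 0, 0], "jaw": -1},
    {"offset": [0.045, 0, 0.052], "delta_rot": [0, 0, 0], "jaw": -1},
    {"offset": [0.051, 0, 0.052], "delta_rot": [0, 0, 0], "jaw": -1},
    {"offset": [0.057, 0, 0.052], "delta_rot": [0, 0, 0], "jaw": -1},
    {"offset": [0.063, 0, 0.052], "delta_rot": [0, 0, 0], "jaw": -1},
    {"offset": [0.069, 0, 0.052], "delta_rot": [0, 0, 0], "jaw": -1},
    {"offset": [0.075, 0, 0.052], "delta_rot": [0, 0, 0], "jaw": -1},
    {"offset": [0.08, 0, 0.052], "delta_rot": [0, 0, 0], "jaw": -1}
  ]
}}

```text
time: 4.05
position: [480.5, 65.4, 79.3]
eef_rot: [-0.0, 0.733, 0.68, 0.0]
wrist_force: [0.5, -0.4, 0.1]
finger_gap: -0.003
```

```bash
python3 look.py 3 wrist; python3 -c "
from h import *
r=pickle.load(open('wrist3.pkl','rb')); bright(r,91,(200,60,400,300))"
```

```text
t 4.05 pos [480.5  65.4  79.3] shelf [-78.9  85.5] ydir-err 0.0004 zdir [ 0.  0. -1.] gap -0.003 F [ 0.5 -0.4  0.1]
px [292. 209.] 1490.5 shelf [-75.4 117. ] ext [-93. 105.] [-59. 128.]
```

View pics/wrist3.png

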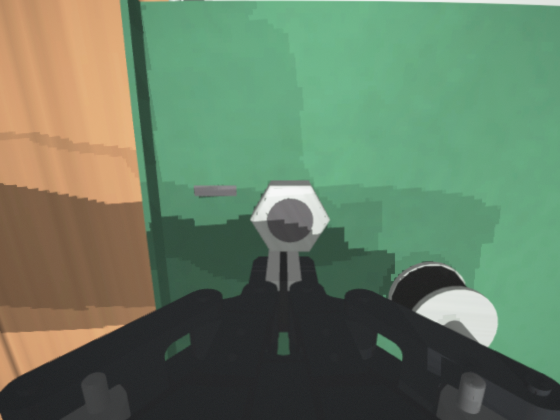

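The nut is flush against the fingertips at (290,218), about 2–3 mm off-centre. The bumper hasn't moved. I'll continue.

Emit:
{"name": "arm_command", "arguments": {
  "targets": [
    {"offset": [0.006, 0, 0]},
    {"offset": [0.013, 0.001, 0], "delta_rot": [0, 0, 0], "jaw": -1}
  ]
}}

```text
invalid input
```

Emit:
{"name": "arm_command", "arguments": {
  "targets": [
    {"offset": [0.006, 0, 0], "delta_rot": [0, 0, 0], "jaw": -1},
    {"offset": [0.013, 0, 0], "delta_rot": [0, 0, 0], "jaw": -1},
    {"offset": [0.02, 0, 0], "delta_rot": [0, 0, 0], "jaw": -1},
    {"offset": [0.027, 0, 0], "delta_rot": [0, 0, 0], "jaw": -1},
    {"offset": [0.034, 0, 0], "delta_rot": [0, 0, 0], "jaw": -1},
    {"offset": [0.041, 0, 0], "delta_rot": [0, 0, 0], "jaw": -1},
    {"offset": [0.048, 0, 0], "delta_rot": [0, 0, 0], "jaw": -1},
    {"offset": [0.055, 0, 0], "delta_rot": [0, 0, 0], "jaw": -1},
    {"offset": [0.061, 0, 0], "delta_rot": [0, 0, 0], "jaw": -1},
    {"offset": [0.067, 0, 0], "delta_rot": [0, 0, 0], "jaw": -1},
    {"offset": [0.073, 0, 0], "delta_rot": [0, 0, 0], "jaw": -1},
    {"offset": [0.078, 0, 0], "delta_rot": [0, 0, 0], "jaw": -1},
    {"offset": [0.083, 0, 0], "delta_rot": [0, 0, 0], "jaw": -1},
    {"offset": [0.088, 0, 0], "delta_rot": [0, 0, 0], "jaw": -1},
    {"offset": [0.093, 0, 0], "delta_rot": [0, 0, 0], "jaw": -1},
    {"offset": [0.099, 0, 0], "delta_rot": [0, 0, 0], "jaw": -1},
    {"offset": [0.105, 0, 0], "delta_rot": [0, 0, 0], "jaw": -1},
    {"offset": [0.11, 0, 0], "delta_rot": [0, 0, 0], "jaw": -1},
    {"offset": [0.115, 0, 0], "delta_rot": [0, 0, 0], "jaw": -1}
  ]
}}

```text
time: 6.0
position: [489.1, 180.0, 79.3]
eef_rot: [-0.0, 0.733, 0.68, 0.0]
wrist_force: [-0.2, 1.2, -0.8]
finger_gap: -0.002
```

```bash
python3 look.py 4 wrist
```

```text
t 6.0 pos [489.1 180.   79.3] shelf [-78.9 200.5] ydir-err 0.0004 zdir [ 0.  0. -1.] gap -0.002 F [-0.2  1.2 -0.8]
```

View pics/wrist4.png

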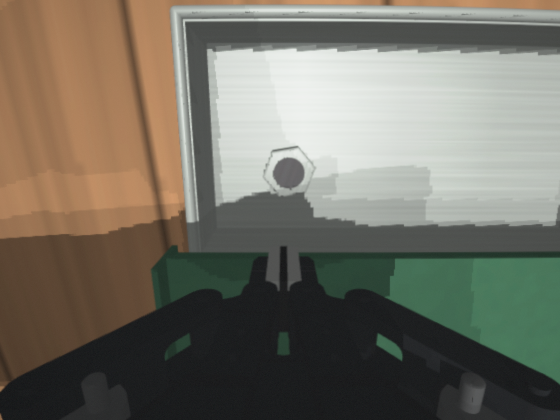

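The nut lies in the pan at (289,171). Now I go behind the key.

Emit:
{"name": "arm_command", "arguments": {
  "targets": [
    {"offset": [0, 0, -0.02], "delta_rot": [0, 0, 0], "jaw": -1},
    {"offset": [-0.005, 0, -0.045], "delta_rot": [0, 0, 0], "jaw": -1},
    {"offset": [-0.035, -0.001, -0.052], "delta_rot": [0, 0, 0], "jaw": -1},
    {"offset": [-0.075, -0.002, -0.052], "delta_rot": [0, 0, 0], "jaw": -1},
    {"offset": [-0.12, -0.004, -0.052], "delta_rot": [0, 0, 0], "jaw": -1},
    {"offset": [-0.165, -0.006, -0.052], "delta_rot": [0, 0, 0], "jaw": -1},
    {"offset": [-0.21, -0.008, -0.052], "delta_rot": [0, 0, 0], "jaw": -1},
    {"offset": [-0.25, -0.01, -0.052], "delta_rot": [0, 0, 0], "jaw": -1},
    {"offset": [-0.28, -0.011, -0.052], "delta_rot": [0, 0, 0], "jaw": -1},
    {"offset": [-0.3, -0.011, -0.052], "delta_rot": [0, 0, 0], "jaw": -1},
    {"offset": [-0.31, -0.011, -0.052], "delta_rot": [0, 0, 0], "jaw": -1},
    {"offset": [-0.312, -0.011, -0.052], "delta_rot": [0, 0, 0], "jaw": -1},
    {"offset": [-0.312, -0.011, -0.052], "delta_rot": [0, 0, 0], "jaw": -1},
    {"offset": [-0.312, -0.011, -0.052], "delta_rot": [0, 0, 0], "jaw": -1}
  ]
}}

```text
time: 7.45
position: [454.8, -129.8, 131.3]
eef_rot: [-0.0, 0.733, 0.681, 0.0]
wrist_force: [-0.3, -0.2, -0.4]
finger_gap: -0.001
```

```bash
python3 look.py 5 wrist; python3 -c "
from h import *
r=pickle.load(open('wrist5.pkl','rb')); bright(r,83,(180,60,400,240))"
```

```text
t 7.45 pos [ 454.8 -129.8  131.3] shelf [ -89.8 -111.1] ydir-err 0.0014 zdir [-0.  0. -1.] gap -0.001 F [-0.3 -0.2 -0.4]
px [283. 166.] 1593.0 shelf [-90.5 -69.7] ext [-116.  -81.] [-65. -59.]
```

View pics/wrist5.png

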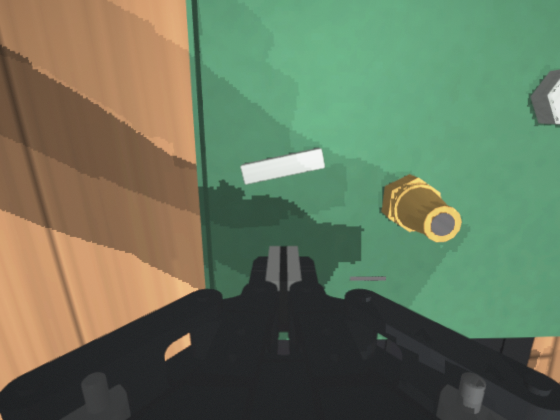

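The key is at (283,166), tilted about 10°, at shelf (-90,-70). The nozzle at (410,205) is clear. Descending and pushing.

Emit:
{"name": "arm_command", "arguments": {
  "targets": [
    {"offset": [0, 0, 0.012], "delta_rot": [0, 0, 0], "jaw": -1},
    {"offset": [0, 0, 0.025], "delta_rot": [0, 0, 0], "jaw": -1},
    {"offset": [0, 0, 0.036], "delta_rot": [0, 0, 0], "jaw": -1},
    {"offset": [0, 0, 0.045], "delta_rot": [0, 0, 0], "jaw": -1},
    {"offset": [0, 0, 0.051], "delta_rot": [0, 0, 0], "jaw": -1},
    {"offset": [0.003, 0, 0.0535], "delta_rot": [0, 0, 0], "jaw": -1},
    {"offset": [0.008, 0, 0.0535], "delta_rot": [0, 0, 0], "jaw": -1},
    {"offset": [0.013, 0, 0.0535], "delta_rot": [0, 0, 0], "jaw": -1},
    {"offset": [0.017, 0, 0.0535], "delta_rot": [0, 0, 0], "jaw": -1},
    {"offset": [0.021, 0, 0.0535], "delta_rot": [0, 0, 0], "jaw": -1},
    {"offset": [0.025, 0, 0.0535], "delta_rot": [0, 0, 0], "jaw": -1},
    {"offset": [0.029, 0, 0.0535], "delta_rot": [0, 0, 0], "jaw": -1},
    {"offset": [0.033, 0, 0.0535], "delta_rot": [0, 0, 0], "jaw": -1},
    {"offset": [0.038, 0, 0.0535], "delta_rot": [0, 0, 0], "jaw": -1},
    {"offset": [0.043, 0, 0.0535], "delta_rot": [0, 0, 0], "jaw": -1},
    {"offset": [0.048, 0, 0.0535], "delta_rot": [0, 0, 0], "jaw": -1},
    {"offset": [0.054, 0, 0.0535], "delta_rot": [0, 0, 0], "jaw": -1},
    {"offset": [0.06, 0, 0.0535], "delta_rot": [0, 0, 0], "jaw": -1}
  ]
}}

```text
time: 9.3
position: [459.2, -70.4, 77.8]
eef_rot: [-0.0, 0.733, 0.68, 0.0]
wrist_force: [-0.2, -0.8, 1.2]
finger_gap: 0.003
```

```bash
python3 look.py 6 wrist; python3 -c "
from h import *
r=pickle.load(open('wrist6.pkl','rb')); bright(r,83,(150,60,420,300))"
```

```text
t 9.3 pos [459.2 -70.4  77.8] shelf [-89.9 -51.5] ydir-err 0.0003 zdir [ 0.  0. -1.] gap 0.003 F [-0.2 -0.8  1.2]
px [325. 231.] 496.0 shelf [-70.8 -32.6] ext [-81. -39.] [-64. -28.]
```

View pics/wrist6.png

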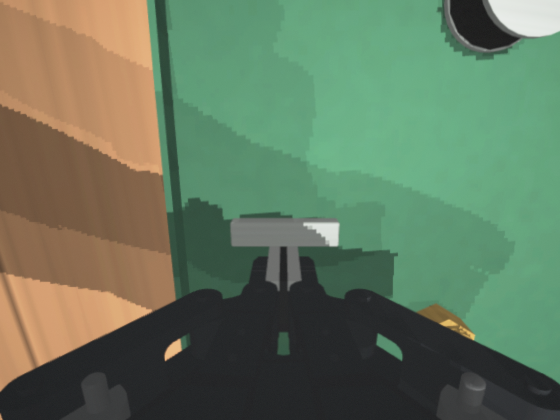

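The key lies flat against the fingertips, centred at (285,232). I continue with a slight drift to +x.

Emit:
{"name": "arm_command", "arguments": {
  "targets": [
    {"offset": [0.006, 0, 0], "delta_rot": [0, 0, 0], "jaw": -1},
    {"offset": [0.013, 0.001, 0], "delta_rot": [0, 0, 0], "jaw": -1},
    {"offset": [0.02, 0.001, 0], "delta_rot": [0, 0, 0], "jaw": -1},
    {"offset": [0.027, 0.002, 0], "delta_rot": [0, 0, 0], "jaw": -1},
    {"offset": [0.034, 0.002, 0], "delta_rot": [0, 0, 0], "jaw": -1},
    {"offset": [0.041, 0.002, 0], "delta_rot": [0, 0, 0], "jaw": -1},
    {"offset": [0.048, 0.003, 0], "delta_rot": [0, 0, 0], "jaw": -1},
    {"offset": [0.055, 0.003, 0], "delta_rot": [0, 0, 0], "jaw": -1},
    {"offset": [0.062, 0.004, 0], "delta_rot": [0, 0, 0], "jaw": -1},
    {"offset": [0.069, 0.004, 0], "delta_rot": [0, 0, 0], "jaw": -1},
    {"offset": [0.076, 0.004, 0], "delta_rot": [0, 0, 0], "jaw": -1},
    {"offset": [0.083, 0.005, 0], "delta_rot": [0, 0, 0], "jaw": -1},
    {"offset": [0.09, 0.005, 0], "delta_rot": [0, 0, 0], "jaw": -1},
    {"offset": [0.097, 0.006, 0], "delta_rot": [0, 0, 0], "jaw": -1},
    {"offset": [0.104, 0.006, 0], "delta_rot": [0, 0, 0], "jaw": -1},
    {"offset": [0.111, 0.006, 0], "delta_rot": [0, 0, 0], "jaw": -1},
    {"offset": [0.118, 0.007, 0], "delta_rot": [0, 0, 0], "jaw": -1},
    {"offset": [0.124, 0.007, 0], "delta_rot": [0, 0, 0], "jaw": -1},
    {"offset": [0.13, 0.008, 0], "delta_rot": [0, 0, 0], "jaw": -1}
  ]
}}

```text
time: 11.25
position: [476.9, 58.6, 77.8]
eef_rot: [-0.0, 0.733, 0.68, 0.0]
wrist_force: [-0.2, 1.0, -0.6]
finger_gap: 0.003
```

```bash
python3 look.py 7 wrist
```

```text
t 11.25 pos [476.9  58.6  77.8] shelf [-81.9  78.5] ydir-err 0.0003 zdir [-0.  0. -1.] gap 0.003 F [-0.2  1.  -0.6]
```

View pics/wrist7.png

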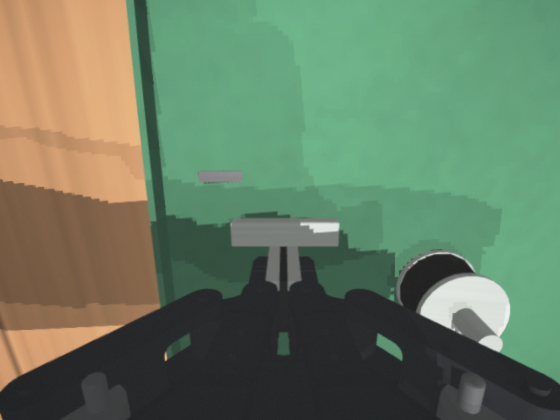

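The key is still flush and centred (285,232). Pushing it on over the edge.

Emit:
{"name": "arm_command", "arguments": {
  "targets": [
    {"offset": [0.006, 0, 0], "delta_rot": [0, 0, 0], "jaw": -1},
    {"offset": [0.014, 0, 0], "delta_rot": [0, 0, 0], "jaw": -1},
    {"offset": [0.022, 0, 0], "delta_rot": [0, 0, 0], "jaw": -1},
    {"offset": [0.03, 0, 0], "delta_rot": [0, 0, 0], "jaw": -1},
    {"offset": [0.038, 0, 0], "delta_rot": [0, 0, 0], "jaw": -1},
    {"offset": [0.046, 0, 0], "delta_rot": [0, 0, 0], "jaw": -1},
    {"offset": [0.054, 0, 0], "delta_rot": [0, 0, 0], "jaw": -1},
    {"offset": [0.062, 0, 0], "delta_rot": [0, 0, 0], "jaw": -1},
    {"offset": [0.07, 0, 0], "delta_rot": [0, 0, 0], "jaw": -1},
    {"offset": [0.077, 0, 0], "delta_rot": [0, 0, 0], "jaw": -1},
    {"offset": [0.084, 0, 0], "delta_rot": [0, 0, 0], "jaw": -1},
    {"offset": [0.091, 0, 0], "delta_rot": [0, 0, 0], "jaw": -1},
    {"offset": [0.097, 0, 0], "delta_rot": [0, 0, 0], "jaw": -1},
    {"offset": [0.102, 0, 0], "delta_rot": [0, 0, 0], "jaw": -1},
    {"offset": [0.107, 0, 0], "delta_rot": [0, 0, 0], "jaw": -1},
    {"offset": [0.112, 0, 0], "delta_rot": [0, 0, 0], "jaw": -1},
    {"offset": [0.117, 0, 0], "delta_rot": [0, 0, 0], "jaw": -1},
    {"offset": [0.121, 0, 0], "delta_rot": [0, 0, 0], "jaw": -1},
    {"offset": [0.125, 0, 0], "delta_rot": [0, 0, 0], "jaw": -1}
  ]
}}

```text
time: 13.2
position: [486.3, 183.1, 77.8]
eef_rot: [-0.0, 0.733, 0.68, 0.0]
wrist_force: [-0.5, -0.2, 1.0]
finger_gap: -0.0
```

```bash
python3 look.py 8 wrist
```

```text
t 13.2 pos [486.3 183.1  77.8] shelf [-81.9 203.3] ydir-err 0.0003 zdir [ 0.  0. -1.] gap -0.0 F [-0.5 -0.2  1. ]
```

View pics/wrist8.png

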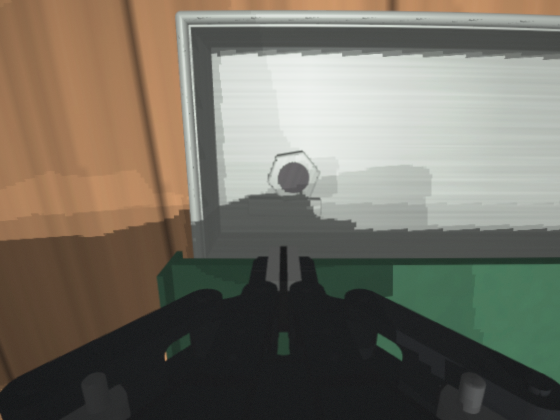

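The nut is in the pan at (293,178), with a faint bar shape just behind it at (305,205), presumably the key. I'll check with contrast stretched.

```bash
python3 - <<'E'
import cv2
i=cv2.imread("pics/wrist8.png")[140:260,190:400]
i=cv2.createCLAHE(4,(4,4)).apply(cv2.cvtColor(i,cv2.COLOR_BGR2GRAY))
cv2.imwrite("pics/c8.png",cv2.resize(i,None,fx=3.7,fy=3.7))
E
```

```text
(no output)
```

View pics/c8.png

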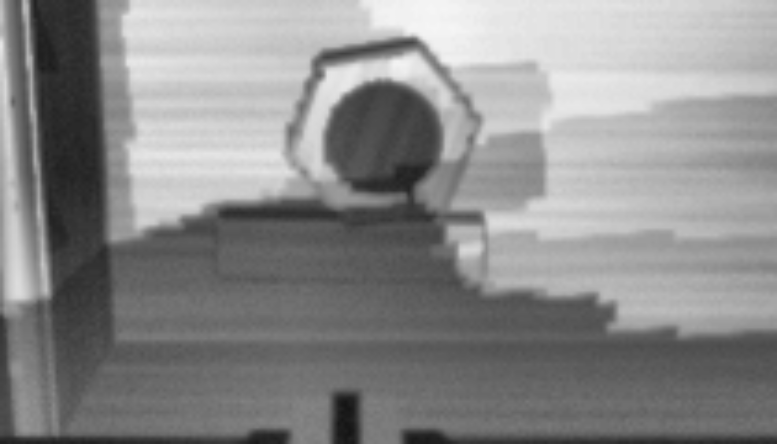

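The key lies flat in the pan beside the nut. For the far nut I route along the pan end first, then back down the clear x=+75 strip.

Emit:
{"name": "arm_command", "arguments": {
  "targets": [
    {"offset": [0, 0, -0.025], "delta_rot": [0, 0, 0], "jaw": -1},
    {"offset": [0, 0.005, -0.05], "delta_rot": [0, 0, 0], "jaw": -1},
    {"offset": [0, 0.035, -0.055], "delta_rot": [0, 0, 0], "jaw": -1},
    {"offset": [0, 0.075, -0.055], "delta_rot": [0, 0, 0], "jaw": -1},
    {"offset": [0, 0.115, -0.055], "delta_rot": [0, 0, 0], "jaw": -1},
    {"offset": [-0.01, 0.145, -0.055], "delta_rot": [0, 0, 0], "jaw": -1},
    {"offset": [-0.04, 0.155, -0.055], "delta_rot": [0, 0, 0], "jaw": -1},
    {"offset": [-0.08, 0.157, -0.055], "delta_rot": [0, 0, 0], "jaw": -1},
    {"offset": [-0.12, 0.157, -0.055], "delta_rot": [0, 0, 0], "jaw": -1},
    {"offset": [-0.16, 0.157, -0.055], "delta_rot": [0, 0, 0], "jaw": -1},
    {"offset": [-0.2, 0.157, -0.055], "delta_rot": [0, 0, 0], "jaw": -1},
    {"offset": [-0.24, 0.157, -0.055], "delta_rot": [0, 0, 0], "jaw": -1},
    {"offset": [-0.265, 0.157, -0.055], "delta_rot": [0, 0, 0], "jaw": -1},
    {"offset": [-0.276, 0.157, -0.055], "delta_rot": [0, 0, 0], "jaw": -1},
    {"offset": [-0.279, 0.157, -0.055], "delta_rot": [0, 0, 0], "jaw": -1},
    {"offset": [-0.279, 0.157, -0.055], "delta_rot": [0, 0, 0], "jaw": -1},
    {"offset": [-0.279, 0.157, -0.055], "delta_rot": [0, 0, 0], "jaw": -1}
  ]
}}

```text
time: 14.95
position: [622.1, -105.9, 132.8]
eef_rot: [-0.0, 0.733, 0.681, 0.0]
wrist_force: [0.1, 0.0, -0.7]
finger_gap: 0.001
```

```bash
python3 look.py 9 wrist; python3 -c "
from h import *
r=pickle.load(open('wrist9.pkl','rb')); bright(r,91,(180,60,400,240))"
```

```text
t 14.95 pos [ 622.1 -105.9  132.8] shelf [ 75.2 -74.7] ydir-err 0.0016 zdir [-0.  0. -1.] gap 0.001 F [ 0.1  0.  -0.7]
px [383. 220.] 1248.0 shelf [135.9 -65.5] ext [121. -78.] [147. -49.]
px [284. 158.] 2328.0 shelf [ 75.  -27.8] ext [ 58. -44.] [ 92. -13.]
```

View pics/wrist9.png

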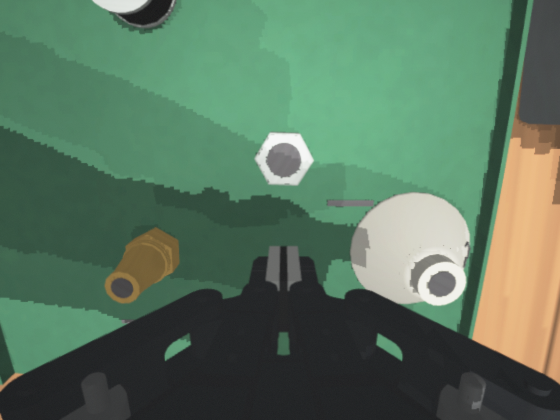

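The nut is at (284,158), dead ahead with a flat facing the fingers, at shelf (75,-28). Cone (410,250) and nozzle (150,260) are clear. Descending and pushing.

Emit:
{"name": "arm_command", "arguments": {
  "targets": [
    {"offset": [0, 0, 0.012], "delta_rot": [0, 0, 0], "jaw": -1},
    {"offset": [0, 0, 0.025], "delta_rot": [0, 0, 0], "jaw": -1},
    {"offset": [0, 0, 0.037], "delta_rot": [0, 0, 0], "jaw": -1},
    {"offset": [0, 0, 0.046], "delta_rot": [0, 0, 0], "jaw": -1},
    {"offset": [0, 0, 0.051], "delta_rot": [0, 0, 0], "jaw": -1},
    {"offset": [0.003, 0, 0.0535], "delta_rot": [0, 0, 0], "jaw": -1},
    {"offset": [0.009, 0, 0.0535], "delta_rot": [0, 0, 0], "jaw": -1},
    {"offset": [0.014, 0, 0.0535], "delta_rot": [0, 0, 0], "jaw": -1},
    {"offset": [0.019, 0, 0.0535], "delta_rot": [0, 0, 0], "jaw": -1},
    {"offset": [0.024, 0, 0.0535], "delta_rot": [0, 0, 0], "jaw": -1},
    {"offset": [0.03, 0, 0.0535], "delta_rot": [0, 0, 0], "jaw": -1},
    {"offset": [0.036, 0, 0.0535], "delta_rot": [0, 0, 0], "jaw": -1},
    {"offset": [0.042, 0, 0.0535], "delta_rot": [0, 0, 0], "jaw": -1},
    {"offset": [0.049, 0, 0.0535], "delta_rot": [0, 0, 0], "jaw": -1},
    {"offset": [0.056, 0, 0.0535], "delta_rot": [0, 0, 0], "jaw": -1},
    {"offset": [0.063, 0, 0.0535], "delta_rot": [0, 0, 0], "jaw": -1},
    {"offset": [0.07, 0, 0.0535], "delta_rot": [0, 0, 0], "jaw": -1},
    {"offset": [0.077, 0, 0.0535], "delta_rot": [0, 0, 0], "jaw": -1},
    {"offset": [0.084, 0, 0.0535], "delta_rot": [0, 0, 0], "jaw": -1},
    {"offset": [0.09, 0, 0.0535], "delta_rot": [0, 0, 0], "jaw": -1}
  ]
}}

```text
time: 17.0
position: [628.7, -16.8, 79.3]
eef_rot: [-0.0, 0.733, 0.68, 0.0]
wrist_force: [0.4, -1.0, 0.3]
finger_gap: -0.0
```

```bash
python3 look.py 10 wrist
```

```text
t 17.0 pos [628.7 -16.8  79.3] shelf [75.1 14.7] ydir-err 0.0004 zdir [ 0.  0. -1.] gap -0.0 F [ 0.4 -1.   0.3]
```

View pics/wrist10.png

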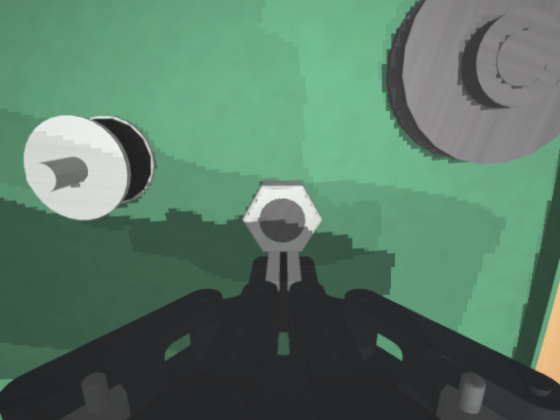

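The nut at (282,218) is flush and centred. The bumper at left and pulley at right are clear of the path.

Emit:
{"name": "arm_command", "arguments": {
  "targets": [
    {"offset": [0.006, 0, 0], "delta_rot": [0, 0, 0], "jaw": -1},
    {"offset": [0.013, 0, 0], "delta_rot": [0, 0, 0], "jaw": -1},
    {"offset": [0.02, 0, 0], "delta_rot": [0, 0, 0], "jaw": -1},
    {"offset": [0.027, 0, 0], "delta_rot": [0, 0, 0], "jaw": -1},
    {"offset": [0.034, 0, 0], "delta_rot": [0, 0, 0], "jaw": -1},
    {"offset": [0.041, 0, 0], "delta_rot": [0, 0, 0], "jaw": -1},
    {"offset": [0.048, 0, 0], "delta_rot": [0, 0, 0], "jaw": -1},
    {"offset": [0.055, 0, 0], "delta_rot": [0, 0, 0], "jaw": -1},
    {"offset": [0.062, 0, 0], "delta_rot": [0, 0, 0], "jaw": -1},
    {"offset": [0.069, 0, 0], "delta_rot": [0, 0, 0], "jaw": -1},
    {"offset": [0.075, 0, 0], "delta_rot": [0, 0, 0], "jaw": -1},
    {"offset": [0.08, 0, 0], "delta_rot": [0, 0, 0], "jaw": -1}
  ]
}}

```text
time: 18.25
position: [634.7, 62.8, 79.3]
eef_rot: [-0.0, 0.733, 0.68, 0.0]
wrist_force: [0.4, -0.4, 1.7]
finger_gap: -0.003
```

```bash
python3 look.py 11 wrist
```

```text
t 18.25 pos [634.7  62.8  79.3] shelf [75.1 94.5] ydir-err 0.0004 zdir [-0.  0. -1.] gap -0.003 F [ 0.4 -0.4  1.7]
```

View pics/wrist11.png

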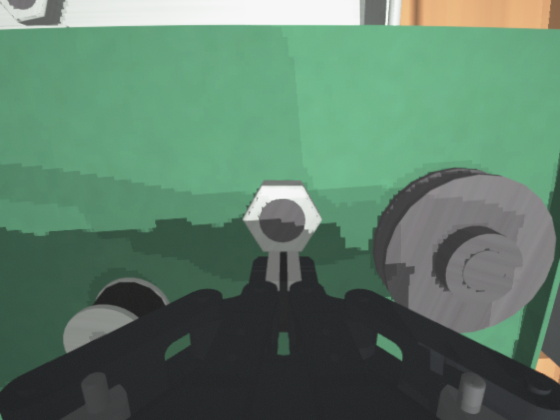

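The nut is still centred (282,218), with the pan ahead. Now over the edge.

Emit:
{"name": "arm_command", "arguments": {
  "targets": [
    {"offset": [0.006, 0, 0], "delta_rot": [0, 0, 0], "jaw": -1},
    {"offset": [0.013, 0, 0], "delta_rot": [0, 0, 0], "jaw": -1},
    {"offset": [0.02, 0, 0], "delta_rot": [0, 0, 0], "jaw": -1},
    {"offset": [0.027, 0, 0], "delta_rot": [0, 0, 0], "jaw": -1},
    {"offset": [0.034, 0, 0], "delta_rot": [0, 0, 0], "jaw": -1},
    {"offset": [0.041, 0, 0], "delta_rot": [0, 0, 0], "jaw": -1},
    {"offset": [0.048, 0, 0], "delta_rot": [0, 0, 0], "jaw": -1},
    {"offset": [0.055, 0, 0], "delta_rot": [0, 0, 0], "jaw": -1},
    {"offset": [0.061, 0, 0], "delta_rot": [0, 0, 0], "jaw": -1},
    {"offset": [0.066, 0, 0], "delta_rot": [0, 0, 0], "jaw": -1},
    {"offset": [0.071, 0, 0], "delta_rot": [0, 0, 0], "jaw": -1},
    {"offset": [0.076, 0, 0], "delta_rot": [0, 0, 0], "jaw": -1},
    {"offset": [0.081, 0, 0], "delta_rot": [0, 0, 0], "jaw": -1},
    {"offset": [0.086, 0, 0], "delta_rot": [0, 0, 0], "jaw": -1},
    {"offset": [0.091, 0, 0], "delta_rot": [0, 0, 0], "jaw": -1},
    {"offset": [0.096, 0, 0], "delta_rot": [0, 0, 0], "jaw": -1},
    {"offset": [0.101, 0, 0], "delta_rot": [0, 0, 0], "jaw": -1},
    {"offset": [0.106, 0, 0], "delta_rot": [0, 0, 0], "jaw": -1}
  ]
}}

```text
time: 20.1
position: [642.6, 168.4, 79.3]
eef_rot: [-0.0, 0.733, 0.68, 0.0]
wrist_force: [0.1, 0.2, 0.2]
finger_gap: -0.003
```

```bash
python3 look.py 12 wrist
```

```text
t 20.1 pos [642.6 168.4  79.3] shelf [ 75.1 200.4] ydir-err 0.0003 zdir [ 0.  0. -1.] gap -0.003 F [0.1 0.2 0.2]
```

View pics/wrist12.png

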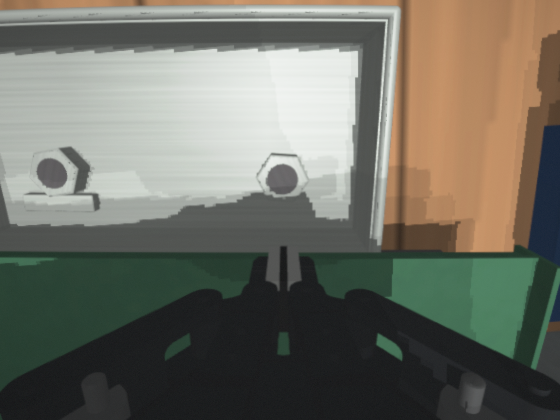

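All three are in the pan: nuts at (283,177) and (52,172), key at (62,202). I lift clear and check.

Emit:
{"name": "arm_command", "arguments": {
  "targets": [
    {"offset": [0, 0, -0.02], "delta_rot": [0, 0, 0], "jaw": -1},
    {"offset": [0, 0, -0.05], "delta_rot": [0, 0, 0], "jaw": -1},
    {"offset": [0, 0, -0.09], "delta_rot": [0, 0, 0], "jaw": -1},
    {"offset": [0, 0, -0.12], "delta_rot": [0, 0, 0], "jaw": -1},
    {"offset": [-0.03, 0, -0.14], "delta_rot": [0, 0, 0], "jaw": -1},
    {"offset": [-0.06, 0, -0.15], "delta_rot": [0, 0, 0], "jaw": -1},
    {"offset": [-0.08, 0, -0.15], "delta_rot": [0, 0, 0], "jaw": -1},
    {"offset": [-0.08, 0, -0.15], "delta_rot": [0, 0, 0], "jaw": -1},
    {"offset": [-0.08, 0, -0.15], "delta_rot": [0, 0, 0], "jaw": -1}
  ]
}}

```text
time: 21.05
position: [636.6, 88.2, 229.2]
eef_rot: [-0.0, 0.733, 0.68, 0.0]
wrist_force: [-0.0, 0.7, 0.4]
finger_gap: 0.0
```

```bash
python3 look.py 13 top scene wrist; python3 - <<'E'
from h import *
a=cv2.imread("pics/scene0.png");b=cv2.imread("pics/scene13.png")
cv2.imwrite("pics/cmp.png",np.vstack([cv2.resize(x[140:310,150:400],(600,300)) for x in (a,b)]))
E
```

```text
t 21.05 pos [636.6  88.2 229.2] shelf [ 75.1 120. ] ydir-err -0.0005 zdir [-0.  0. -1.] gap 0.0 F [-0.   0.7  0.4]
```

View pics/wrist13.png

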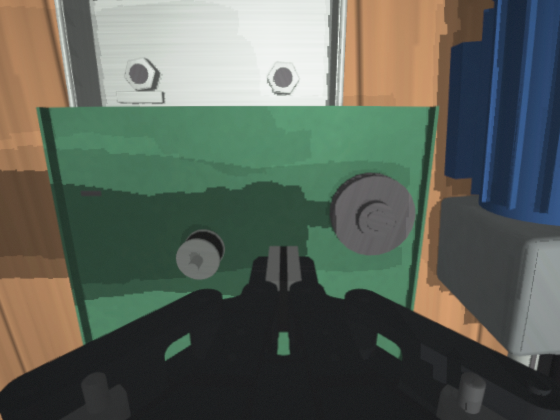

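View pics/cmp.png

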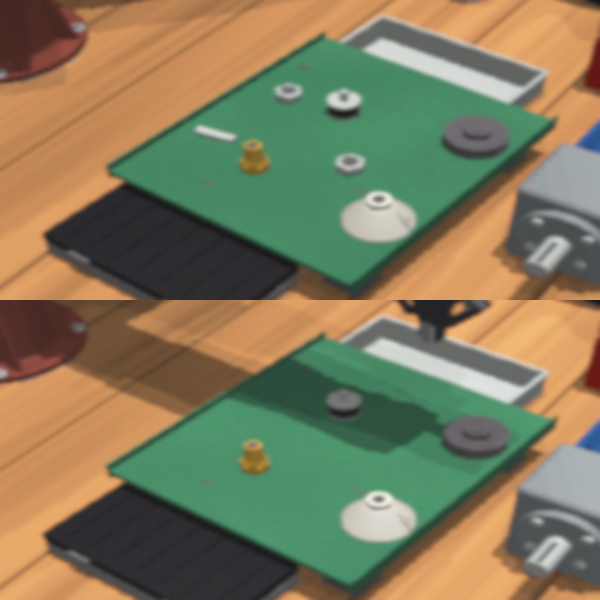

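The wrist view shows both nuts (143,73), (283,76) and the key (140,97) in the pan. The before/after scene crops show the nozzle, bumper, cone and pulley in the same places. Measuring the parts in the pan, then handing in.

```bash
python3 - <<'E'
from h import *
from workcell import *
r=pickle.load(open("wrist13.pkl","rb"))
P=sh(plane(r,[(143,73),(283,76)],18)); K=sh(plane(r,[(140,97)],10))
print("pan frame nuts",(P-[0,253]).round(),"key",(K-[0,253]).round())
s=state(); print(s["time"],s["wrist_force"].round(1))
close_job()
E
```

```text
pan frame nuts [[-73. -16.]
 [ 74. -19.]] key [[-82. -39.]]
21.2 [ 0.8  0.6 -0.4]
the job is handed in; nothing more can be done
```

With the fingers shut, I swept nut, key, then the other nut along their strips and off the open end (y = +200) into the pan. I handed the job in at 21.2 s, with the gripper lifted clear at 229 mm.

**Parts in the pan:** the last wrist picture puts the nuts at about (-73, -16) and (74, -19) mm in the pan's frame and the key at about (-82, -39). All are inside the limits of ±126 and ±61.

**Everything else:** by eye, the before and after pictures show the nozzle, bumper, cone and pulley in the same places. I did not measure their shift. I also did not separately re-check the spanner, grease tin and spray can, but the arm never went low near them. The wrist forces read between moves stayed under about 2 N, and no check failed or disagreed. The job reports no verdict.

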